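# Pour the cover nuts into the shallow steel dish

## Task

Pick up the orange scoop and empty its two nuts into the round steel dish, not the yellow tray. Bring the spout down close over the dish, no more than 5 cm above its rim, before you tip the nuts out, so that none bounces away. Then stand the scoop upright on the dark mat again, with both nuts left lying in the dish.

Things in the scene. Friction and masses are not known exactly. Their poses are not given: they have to be found in the camera images.
- scoop: orange plastic scoop, 160 g, nuts loose on its 4 mm floor. Origin: underside, z up. Spout to own -x (at start within 0.6 rad of world -x), lip at x=-55 mm, no front wall, 42 mm clear; body 70 mm wide to x=+47, walls 36 high (spout 26). White upright fin handle x +47..+97, 14 mm thick (y), z 0..72: grip across y at x=75, z=50. Pieces slide at 23 to 31 deg tilt, pour out at 40 to 45.
- dish: round shallow steel dish, loose and 0.4 kg, standing on the mat: 140 mm across at the rim, 116 mm at the foot, rim 22 mm high, wall 3 mm, inner floor 4 mm above the mat. Origin: centre of its underside, z up.
- nut_a: one of two alike steel flange nuts lying in the scoop: a round flange 20 mm across and 3 mm thick with a hexagon (15 mm across flats) on it, 9 mm high in all, about 15 g. Origin: centre of its underside, z up through the nut.
- nut_b: the other of two alike steel flange nuts lying in the scoop: a round flange 20 mm across and 3 mm thick with a hexagon (15 mm across flats) on it, 9 mm high in all, about 15 g. Origin: centre of its underside, z up through the nut.
There are look-alikes about, which are no part of the job. There is more than one size of the scoop; the one meant has the size given above. There is more than one size of the dish; the job needs the larger.

How it is judged (in metres and radians):
On the way:
1. the scoop is tipped by more than 20 degrees at the dish, with a nut still in it or just leaving it (angle between scoop's own z axis and vertical above 0.35 rad and horizontal distance between scoop and dish below 0.14 m and distance between any of nut_a, nut_b and scoop below 0.075 m), for 0.05 s.
At the end, for the whole second after the job is handed in: both nuts lie at rest in the steel dish (centres within 62 mm of its axis, less than 30 mm above its underside); the dish stands on the mat; the scoop stands upright (within 10 degrees) at rest on the mat, its underside within 12 mm of the mat (horizontal distance between each of nut_a, nut_b and dish below 0.062 m and z of nut_a in the frame of dish between -0.002 and 0.03 m and linear speed of each of nut_a, nut_b below 0.05 m/s and z of nut_b in the frame of dish between -0.002 and 0.03 m and angle between each of dish, scoop's own z axis and vertical below 0.17 rad and height (world z) of each of dish, scoop below 0.012 m and height (world z) of scoop above -0.01 m and linear speed of scoop below 0.03 m/s); the robot touches nothing.
It fails at once if a nut is out of the scoop more than 90 mm above the mat (dropped or lifted from too high) ((height (world z) of nut_a above 0.09 m and (x of nut_a in the frame of scoop below -0.065 m or x of nut_a in the frame of scoop above 0.06 m or y of nut_a in the frame of scoop above 0.045 m or y of nut_a in the frame of scoop below -0.045 m or z of nut_a in the frame of scoop above 0.06 m)) or (height (world z) of nut_b above 0.09 m and (x of nut_b in the frame of scoop below -0.065 m or x of nut_b in the frame of scoop above 0.06 m or y of nut_b in the frame of scoop above 0.045 m or y of nut_b in the frame of scoop below -0.045 m or z of nut_b in the frame of scoop above 0.06 m))).
It also fails if it takes over 54 s, if anything falls off the work surface, if the arm or the gripper's body presses on something with over 40 N, if the wrist force passes 120 N, or if a joint passes its speed limit or range.

## Robot

A 6-joint arm with a two-finger parallel gripper is mounted at the origin on the work surface. World frame = base frame: x ahead of the robot, y to its left, z up, the work surface at z = 0. Lengths are in mm, angles in rad, forces in N, time in s.
With the tool pointing down it reaches from about 325 to 900 mm from the base axis. Payload 6.1 kg.
Tool frame: the origin (TCP) lies on the mounting face of the last link; the fingertips stand 182 mm ahead of it and the grasp point (between the pads) lies 164 mm ahead of it; z points along the fingers, y is the line along which they close (so a half turn about z gives the same grasp; the last joint's range is limited). The gripper opens to 87 mm and grips with 3 to 60 N. Pads are 19 mm wide; open, the fingers measure 117 mm over their backs; the gripper's body (75 mm by 190 mm) begins 51 mm behind the grasp point.
Start: joints at [1.117, 0.22, 1.526, -0, 1.395, -0.126], TCP at [201.224, 591.715, 404.738] pointing down, gripper open.
Joint ranges: [-2.98, 2.98], [-0.91, 2.08], [0.09, 2.57], [-1.24, 4.39], [0.2, 2.65], [-2.68, 2.68]. Speed limits (rad/s): [2.57, 2.57, 3.01, 3.14, 3.14, 3.14].

## Interface

Orientations are given as a 3x3 rotation matrix whose columns are the frame's x, y, z axes.
In Python, from cell import arm gives the robot as it stands.
- The arm moves only by the tool jog_arm, never from a script. Its argument "plan" is a list that holds one entry, the list of rows, each a list of 5 numbers: the opening, from 0 (shut) to 1 (fully open), then the shift along the tool's x, y, z in m, then the turn about the tool's z in degrees. In form: [[[jaw, tx, ty, tz, spin], ...]]. A call has 1 to 8 rows; each row shifts and turns the commanded pose from where the row before left it, along the tool's axes as they then stand; what a row does not reach is not made up. A row lasts 1/12 s, in which the tool goes at most 41.7 mm and 7.16 degrees, less where a joint would pass 70% of its speed; a pose out of reach is approached as far as the arm can. A call with a gripper value outside its range is refused whole. The fingers move at their own pace and stop on an object; "squeeze" is the grip in N (left out, the last holds). Time passes only in rows, so rows that do not move let the fingers close. It gives the time, the measured TCP pose, the force, the opening and the grip force at its end, in the units of the state.
- arm.read_state(): the state, without advancing time (a new reading comes with each control period).
- arm.capture(name): name is "scene" or "side" or "wrist"; returns the picture (420x560x3 uint8, red, green, blue); there is no depth.
- arm.calibration(name): a dict with "mtx" (3x3 intrinsics, pixels), "R" (3x3) and "t" (3): a world point X has camera coordinates R X + t. Camera axes: x right, y down, z forward; pixel columns grow to the right and rows downward; lengths in mm; the calibration is good to about 2 mm. A picture is of the moment at which its call begins: read the wrist's pose just before it. calibration takes no time and is no camera call; for the wrist camera it gives the pose at the moment of the call.
- arm.close_job(): hands the job in; it is judged then, once.
Trained networks look in the newest picture that a camera, given by its name, has taken for a name from the list of things; names that differ only in an ending like _2 or _b are one class to them, and where a whole thing is asked for, a point or a joint stands for the part that bears it (a point fixed in the world has none). Each returns a list of dicts, best first, with "p" (0 to 1); they miss things now and then, are a little off and sometimes report something else, mostly with a low value. They report only what shows in the picture. A call takes as long as a camera call. They do not tell look-alikes from the thing itself.
- arm.boxes_of(name, camera): "xyz" ([x, y, z] in mm, in world coordinates, good to about 4 mm: the middle of the surface that is visible of it).
The state is a dict: "time_s": time; "q": joint angles; "qd": joint speeds; "effort": joint torques, N m; "position": TCP position; "ee_rot": TCP orientation; "ft_force": force on the tool from outside, world axes, zero at the start; "wrist_torque": the same for the moment, N m; "finger_gap": finger opening in mm; "grasp_force": force on a finger pad.
Only numpy, scipy, OpenCV 4.12 (cv2) and the standard library are available. Lean on these libraries where they do the work, as an engineer would, in place of code of your own. Each camera call takes 0.05 s, during which the arm holds its last target. There are 200 camera calls.

## Working session

There is one attempt and no reset: what is moved stays moved. The work goes in short steps, Python scripts to look and compute and a tool call to move; the robot and the scene stay as the last step left them, time stands still between calls to the robot, and variables do not carry over. Pictures are saved under pics/ and viewed, at most 10 in all, crops included, and the job is handed in when it is done.

Besides the shell and the picture viewer there is one more tool, called after ">>>" as a command line: name --argument value ..., lists and objects as JSON in quotes. jog_arm: Moves the arm, as the interface text tells. Its arguments: {"type":"object","properties":{"plan":{"type":"array","items":{"type":"array","items":{"type":"array","items":{"type":"number"}}}},"squeeze":{"type":"number"}},"required":["plan"]}

```bash
mkdir -p pics; ls; python3 - <<'E'
from cell import arm
import cv2,numpy as np
s=arm.read_state();print(s)
for c in ["scene","side"]:
    im=arm.capture(c);cv2.imwrite(f"pics/{c}0.png",im[:,:,::-1])
    k=arm.calibration(c);print(c,np.round(k["mtx"],1).tolist(),np.round(k["R"],3).tolist(),np.round(k["t"]).tolist())
    for n in ["scoop","dish","nut_a"]:
        for d in arm.boxes_of(n,c):
            X=np.array(d["xyz"]);p=k["mtx"]@(k["R"]@X+np.ravel(k["t"]));print(n,round(d["p"],2),np.round(X),np.round(p[:2]/p[2]))
E
```

```text
pics
{'time_s': 0.0, 'q': array([ 1.11690297e+00,  2.21243161e-01,  1.52764309e+00, -6.38028652e-06,
        1.39468096e+00, -1.26098739e-01]), 'qd': array([-4.00080239e-05,  9.84715737e-05,  1.26183424e-06, -1.18314240e-03,
        2.81762886e-03, -1.29354071e-03]), 'effort': array([-1.89504812e-03, -4.94622767e+01, -3.87368309e+01,  6.99630543e-02,
        5.70708490e-02, -1.06840207e-04]), 'position': array([201.10459127, 591.47099417, 403.60942217]), 'ee_rot': array([[-9.46754937e-01,  3.21953955e-01, -8.60131961e-04],
       [ 3.21955013e-01,  9.46753300e-01, -1.77737590e-03],
       [ 2.42099573e-04, -1.95966320e-03, -9.99998051e-01]]), 'ft_force': array([ 7.45109108e-01, -4.02321397e-01, -1.42143770e-04]), 'wrist_torque': array([-0.02282776, -0.0347946 ,  0.03444866]), 'grasp_force': 0.0, 'finger_gap': 87.06841708935166}
scene [[517.9, 0.0, 290.1], [0.0, 517.9, 212.3], [0.0, 0.0, 1.0]] [[0.417, 0.909, 0.002], [0.778, -0.356, -0.518], [-0.47, 0.218, -0.855]] [-193.0, -326.0, 1199.0]
scoop 0.71 [522. -35.   7.] [286. 261.]
scoop 0.58 [342. 191.  20.] [350. 145.]
dish 0.94 [ 505. -225.    3.] [184. 295.]
dish 0.86 [ 307. -220.   -1.] [154. 208.]
nut_a 0.5 [540. -54.  10.] [280. 273.]
side [[381.4, 0.0, 281.5], [0.0, 381.4, 211.9], [0.0, 0.0, 1.0]] [[0.992, -0.125, -0.022], [-0.1, -0.66, -0.745], [0.079, 0.741, -0.667]] [-439.0, 75.0, 672.0]
scoop 0.6 [533. -38.  19.] [335. 231.]
scoop 0.58 [342. 188.  25.] [224. 165.]
dish 0.9 [ 312. -218.    5.] [208. 344.]
dish 0.87 [ 517. -222.    7.] [352. 327.]
```

View pics/scene0.png

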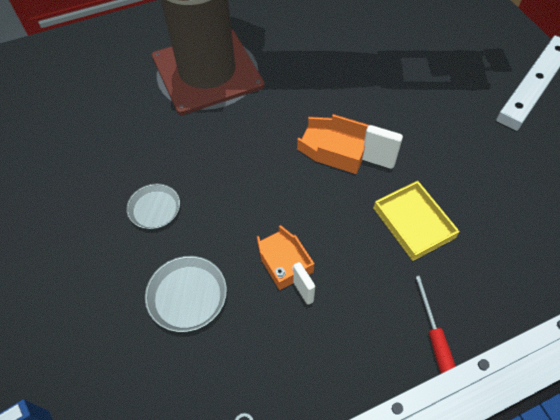

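View pics/side0.png

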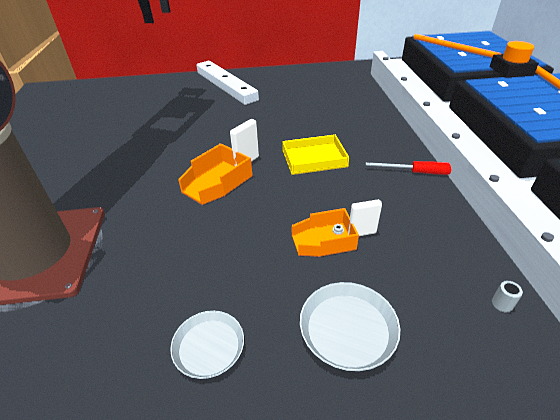

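Candidates: the scoop is either scene (285,260), small with a nut, or (345,145), big and empty. The dish is either (186,294), larger, or (154,206), smaller. I choose the scoop at (285,260) and the dish at (186,294), and I'll check both by size in a close crop.

```bash
cat > h.py <<'E'
from cell import arm
import cv2,numpy as np
def ray(cal,uv,z):
    K,R,t=cal["mtx"],cal["R"],np.ravel(cal["t"])
    d=R.T@np.linalg.inv(K)@np.array([uv[0],uv[1],1.]);c=-R.T@t
    return c+d*(z-c[2])/d[2]
def proj(cal,X):
    p=(cal["R"]@np.asarray(X,float).T).T+np.ravel(cal["t"]);p=p@cal["mtx"].T;return p[:,:2]/p[:,2:]
E
python3 - <<'E'
from h import *
a=cv2.imread("pics/scene0.png")[215:315,235:335];b=cv2.imread("pics/side0.png")[185:265,280:390]
cv2.imwrite("pics/crop0.png",np.hstack([cv2.resize(a,(400,400),interpolation=2),cv2.resize(b,(400,400),interpolation=2)]))
k=arm.calibration("scene")
for n,uvs,z in [("dishL",[(146,294),(227,294),(186,257),(186,331)],18),("dishS",[(127,206),(181,206),(154,184),(154,230)],18)]:
    print(n,[np.round(ray(k,u,z)[:2]) for u in uvs])
E
```

```text
dishL [array([ 483., -283.]), array([ 541., -156.]), array([ 444., -197.]), array([ 574., -241.])]
dishS [array([ 294., -265.]), array([ 337., -171.]), array([ 266., -203.]), array([ 366., -233.])]
```

View pics/crop0.png

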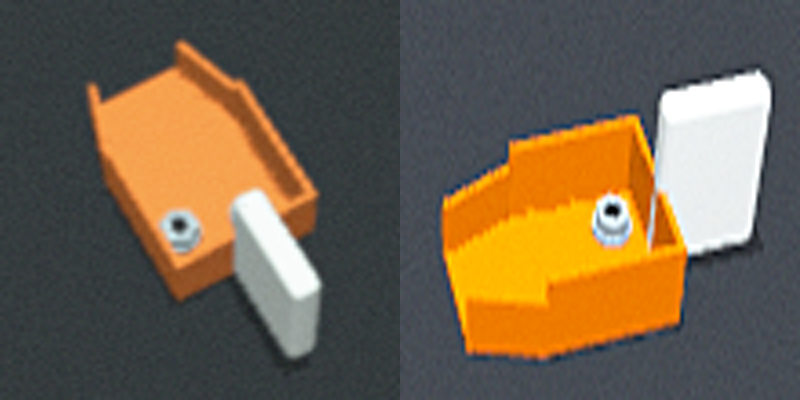

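>>> jog_arm --plan '[[[1, -0.028, -0.026, 0, 0], [1, -0.028, -0.026, 0, 0], [1, -0.028, -0.026, 0, 0], [1, -0.028, -0.026, 0, 0], [1, -0.028, -0.026, 0, 0], [1, -0.028, -0.026, 0, 0], [1, -0.028, -0.026, 0, 0], [1, -0.028, -0.026, 0, 0]]]'

```text
time_s: 1.07
position: [346.7, 321.0, 405.0]
ee_rot: [[-0.947, 0.322, 0.001], [0.322, 0.947, 0.0], [-0.001, 0.001, -1.0]]
ft_force: [0.7, -0.1, -0.5]
finger_gap: 87.0
grasp_force: 0.0
```

>>> jog_arm --plan '[[[1, -0.028, -0.026, 0, 0], [1, -0.028, -0.026, 0, 0], [1, -0.028, -0.026, 0, 0], [1, -0.028, -0.026, 0, 0], [1, -0.028, -0.026, 0, 0], [1, -0.028, -0.026, 0, 0], [1, -0.028, -0.026, 0, 0], [1, -0.028, -0.026, 0, 0]]]'

```text
time_s: 1.73
position: [491.9, 51.7, 405.1]
ee_rot: [[-0.947, 0.322, 0.001], [0.322, 0.947, 0.0], [-0.001, 0.0, -1.0]]
ft_force: [0.1, 0.4, -0.2]
finger_gap: 87.0
grasp_force: 0.0
```

The crop shows the small scoop with one nut near its rear wall at scene (280,273). The second nut must be hidden behind a wall. The large dish measures about 140 mm across, which fits. Next is a wrist view.

```bash
python3 - <<'E'
from h import *
k=arm.calibration("wrist");im=arm.capture("wrist");cv2.imwrite("pics/w1.png",im[:,:,::-1])
print("cam",-k["R"].T@np.ravel(k["t"]),k["R"][2])
for n in ["scoop","nut_a"]:
  for d in arm.boxes_of(n,"wrist"): print(n,round(d["p"],2),np.round(d["xyz"]))
E
```

```text
cam [414.45032919  77.93398032 384.49610844] [ 0.28157316 -0.09414652 -0.95490994]
scoop 0.93 [386. 206.  43.]
scoop 0.82 [514. -37.   5.]
nut_a 0.47 [540. -22.   9.]
```

View pics/w1.png

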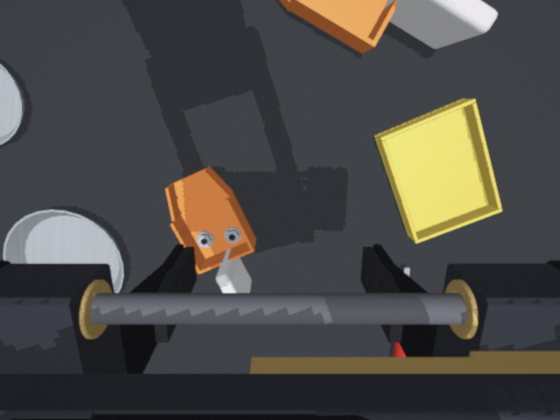

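The wrist view shows both nuts in the chosen scoop, at (204,239) and (232,237). I'll fit the scoop pose by silhouette in the scene and side cameras.

```bash
cat > fit.py <<'E'
from h import *
from scipy.optimize import minimize
def parts(xs):
    box=lambda x0,x1,w0,w1,h0,h1:[(x,s*w/2,z) for x,w,h in((x0,w0,h0),(x1,w1,h1)) for s in(-1,1) for z in(0,h)]
    return [box(xs,47,70,70,36,36),box(-55,xs,46,70,26,26),box(47,97,14,14,72,72)]
def T(p,x,y,yaw,z=0,pitch=0):
    c,s=np.cos(yaw),np.sin(yaw);cp,sp=np.cos(pitch),np.sin(pitch)
    R=np.array([[c,-s,0],[s,c,0],[0,0,1]])@np.array([[cp,0,-sp],[0,1,0],[sp,0,cp]])
    return (R@np.array(p,float).T).T+[x,y,z]
def sil(cal,P,*pose):
    m=np.zeros((420*4,560*4),np.uint8)
    for p in P:
        h=cv2.convexHull((proj(cal,T(p,*pose))*4).astype(np.int32));cv2.fillConvexPoly(m,h,1)
    return cv2.resize(m.astype(np.float32),(560,420),interpolation=cv2.INTER_AREA)
def mask(im,box):
    b=im.astype(int);o=(b[...,0]-b[...,2]>60)&(b[...,0]>90);w=(b.min(2)>130)
    m=np.zeros(im.shape[:2],np.float32);x0,y0,x1,y1=box
    m[y0:y1,x0:x1]=(o|w)[y0:y1,x0:x1];return cv2.morphologyEx(m,cv2.MORPH_CLOSE,np.ones((5,5)))
E
python3 - <<'E'
from fit import *
B={"scene":(245,215,325,312),"side":(280,190,390,265)}
D={c:(arm.calibration(c),mask(cv2.imread(f"pics/{c}0.png")[:,:,::-1],B[c])) for c in B}
f=lambda v:sum(np.abs(sil(k,parts(v[3]*10),v[0]*10,v[1]*10,v[2]/10)-m).sum() for k,m in D.values())
best=min((minimize(f,[52,-4,y,0],method="Nelder-Mead",options=dict(initial_simplex=np.array([[52,-4,y,0],[53,-4,y,0],[52,-3,y,0],[52,-4,y+1.5,0],[52,-4,y,1]]))) for y in(-4,0,4)),key=lambda r:r.fun)
v=best.x;print(v,best.fun,[m.sum() for _,m in D.values()])
x,y,w=v[0]*10,v[1]*10,v[2]/10
print("origin",x,y,"yaw",w,"grip",x+75*np.cos(w),y+75*np.sin(w))
for z in (0,):
  for c,box in (("scene",(140,250,235,335)),("side",(295,278,405,375))):
    im=cv2.imread(f"pics/{c}0.png");m=np.zeros(im.shape[:2],np.uint8);x0,y0,x1,y1=box
    m[y0:y1,x0:x1]=(im.min(2)>95)[y0:y1,x0:x1];pts=cv2.findContours(m,cv2.RETR_EXTERNAL,2)[0]
    p=max(pts,key=cv2.contourArea)[:,0,:];k=arm.calibration(c)
    print(c,"dish rim",[round(float(a),1) for a in np.ravel(cv2.minEnclosingCircle(np.array([ray(k,u,20)[:2] for u in p],np.float32))[0])], cv2.minEnclosingCircle(np.array([ray(k,u,20)[:2] for u in p],np.float32))[1])
E
```

```text
[51.56406211 -3.76794097  0.94241047 -2.05113872] 462.0625 [np.float32(2570.0), np.float32(3434.0)]
origin 515.6406211089206 -37.679409696119 yaw 0.09424104745319736 grip 590.3078159688374 -30.621788868162106
scene dish rim [508.2, -219.2] 70.81040954589844
side dish rim [510.5, -219.8] 70.76631164550781
```

>>> jog_arm --plan '[[[1, 0, 0, 0.02, -6.05], [1, 0, 0, 0.02, -6.05], [1, 0, 0, 0.02, -6.05], [1, 0, 0, 0.02, -6.05], [1, -0.0225, -0.0228, 0, 0], [1, -0.0225, -0.0228, 0, 0], [1, -0.0225, -0.0228, 0, 0], [1, -0.0225, -0.0228, 0, 0]]]'

```text
time_s: 2.55
position: [590.3, -27.8, 324.7]
ee_rot: [[-0.995, -0.096, -0.0], [-0.096, 0.995, 0.001], [0.0, 0.001, -1.0]]
ft_force: [-0.5, 0.9, -0.2]
finger_gap: 87.2
grasp_force: 0.0
```

```bash
python3 - <<'E'
from fit import *
s=arm.read_state();print(s["position"],s["q"],np.degrees(np.arctan2(s["ee_rot"][1,1],s["ee_rot"][0,1])))
k=arm.calibration("wrist");im=arm.capture("wrist")[:,:,::-1].copy()
for p in parts(-20):
    h=cv2.convexHull(proj(k,T(p,515.6,-37.7,.094)).astype(np.int32));cv2.polylines(im,[h],True,(0,255,0),1)
cv2.imwrite("pics/w2.png",im)
E
```

```text
[590.25414269 -27.80064349 324.67524359] [-1.80607761e-01  2.08644639e-01  1.69531707e+00  5.10413726e-04
  1.23797677e+00 -1.84813706e+00] 95.53282874068772
```

View pics/w2.png

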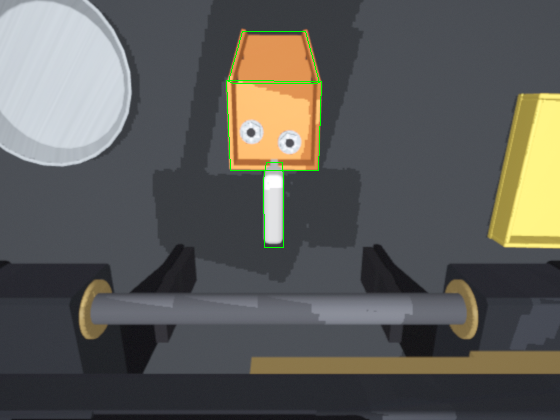

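The overlay fits the scoop exactly, and both nuts show at (252,132) and (289,142). Now I'll descend and grip.

>>> jog_arm --plan '[[[1, 0, -0.0028, 0.025, 0], [1, 0, 0, 0.025, 0], [1, 0, 0, 0.025, 0], [1, 0, 0, 0.02, 0], [1, 0, 0, 0.0155, 0], [1, 0, 0, 0, 0], [1, 0, 0, 0, 0]]]'

```text
time_s: 3.18
position: [589.2, -30.1, 213.6]
ee_rot: [[-0.995, -0.096, -0.002], [-0.096, 0.995, 0.001], [0.002, 0.001, -1.0]]
ft_force: [-0.2, -0.2, 0.3]
finger_gap: 86.7
grasp_force: 0.0
```

>>> jog_arm --plan '[[[0.1, 0, 0, 0, 0], [0.1, 0, 0, 0, 0], [0.1, 0, 0, 0, 0], [0.1, 0, 0, 0, 0], [0, 0, 0, 0, 0], [0, 0, 0, 0, 0], [0, 0, 0, 0, 0], [0, 0, 0, 0, 0]]]' --squeeze 50

```text
time_s: 3.85
position: [589.9, -31.5, 214.3]
ee_rot: [[-0.996, -0.094, 0.0], [-0.094, 0.996, -0.0], [-0.0, -0.0, -1.0]]
ft_force: [-0.6, 0.0, -0.0]
finger_gap: 41.1
grasp_force: 0.0
```

>>> jog_arm --plan '[[[0, 0, 0, 0, 0], [0, 0, 0, 0, 0], [0, 0, 0, 0, 0], [0, 0, 0, 0, 0], [0, 0, 0, 0, 0], [0, 0, 0, 0, 0], [0, 0, 0, 0, 0], [0, 0, 0, 0, 0]]]'

```text
time_s: 4.52
position: [589.9, -31.5, 214.2]
ee_rot: [[-0.996, -0.094, -0.0], [-0.094, 0.996, 0.0], [0.0, 0.0, -1.0]]
ft_force: [0.3, -0.8, -0.5]
finger_gap: 14.0
grasp_force: 50.0
```

>>> jog_arm --plan '[[[0, 0, 0, 0, 0], [0, 0, 0, 0, 0], [0, 0, 0, -0.004, 0], [0, 0, 0, -0.004, 0], [0, 0, 0, -0.004, 0], [0, 0, 0, 0, 0], [0, 0, 0, 0, 0]]]'

```text
time_s: 5.1
position: [590.1, -31.5, 226.8]
ee_rot: [[-0.996, -0.094, 0.001], [-0.094, 0.996, -0.0], [-0.001, -0.0, -1.0]]
ft_force: [-0.2, 0.7, -1.9]
finger_gap: 13.5
grasp_force: 50.0
```

```bash
cat > pose.py <<'E'
from fit import *
# fit pitch (nose-down +, about the grip) and height from scene+side pictures
def est(tag,rows=True):
    s=arm.read_state();px,py,_=s["position"];w=np.arctan2(-s["ee_rot"][0,1],s["ee_rot"][1,1])
    D=[]
    for c in("scene","side"):
        im=arm.capture(c);cv2.imwrite(f"pics/{tag}_{c}.png",im[:,:,::-1]);k=arm.calibration(c)
        b=im.astype(int);m=((b[...,0]-b[...,2]>60)&(b[...,0]>90)&(b[...,1]<b[...,0]*.72)).astype(np.float32)
        g=proj(k,[[px-60,py,60]])[0].astype(int);n=np.zeros_like(m);q=90
        n[max(0,g[1]-q):g[1]+q,max(0,g[0]-q):g[0]+q]=1;m*=n
        D.append((k,cv2.morphologyEx(m,cv2.MORPH_CLOSE,np.ones((7,7)))))
    P=parts(-20)[:2]
    def f(v):
        # v: origin dx,dy,z (cm) and pitch
        return sum(np.abs(sil(k,P,px-75*np.cos(w)+v[0]*10,py-75*np.sin(w)+v[1]*10,w,v[2]*10,v[3]/10)-m).sum() for k,m in D)
    best=None
    for p0 in(0,3,6):
        z0=(s["position"][2]-164-50)/10+1.3*p0*.9*-0+0; x0=np.array([0,0,z0-7.5*np.sin(p0/10),p0])
        r=minimize(f,x0,method="Nelder-Mead",options=dict(initial_simplex=np.vstack([x0]+[x0+e for e in np.diag([.8,.8,1,1.2])])))
        if best is None or r.fun<best.fun:best=r
    v=best.x;o=np.array([px-75*np.cos(w)+v[0]*10,py-75*np.sin(w)+v[1]*10,v[2]*10])
    lip=T([(-55,0,0)],*o[:2],w,o[2],v[3]/10)[0];tail=T([(97,0,0)],*o[:2],w,o[2],v[3]/10)[0]
    print("tcp",np.round(s["position"],1),"origin",np.round(o,1),"nose-down deg",round(-np.degrees(v[3]/10)*-1,1),"lip",np.round(lip,1),"tailbot",np.round(tail,1),"res",best.fun,sum(m.sum() for _,m in D))
E
python3 -c "
from pose import *
est('lift')"
```

```text
tcp [590.1 -31.5 226.8] origin [519.8 -67.7  51.6] nose-down deg 62.0 lip [494.1 -70.1   3. ] tailbot [565.1 -63.4 137.2] res 2458.6875 3082.0
```

```bash
python3 - <<'E'
from h import *
a=cv2.imread("pics/lift_scene.png")[160:360,190:390];b=cv2.imread("pics/lift_side.png")[120:320,240:440]
cv2.imwrite("pics/l1.png",np.hstack([cv2.resize(x,(400,400),interpolation=2) for x in(a,b)]))
E
```

```text
(no output)
```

View pics/l1.png

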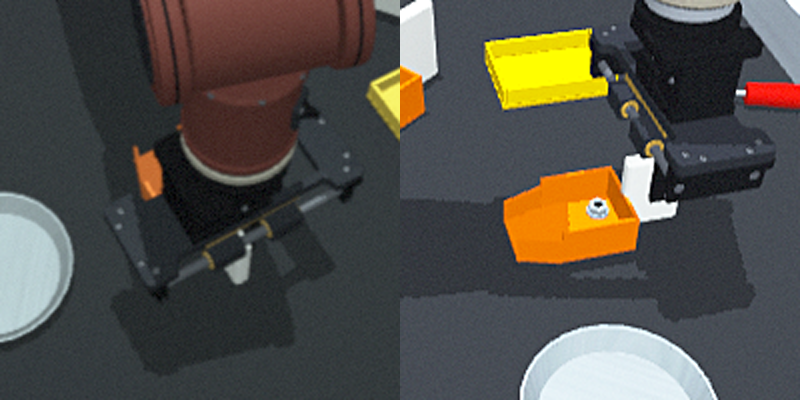

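The side view shows the scoop held near level with a nut in it at (597,207). The scene camera is occluded, so I'll fit pitch from the side camera only, with the pivot at the grip.

```bash
cat > pose.py <<'E'
from fit import *
def est(tag):
    s=arm.read_state();w=np.arctan2(-s["ee_rot"][0,1],s["ee_rot"][1,1]);g=s["position"]-[0,0,164]
    im=arm.capture("side");cv2.imwrite(f"pics/{tag}.png",im[:,:,::-1]);k=arm.calibration("side")
    b=im.astype(int);m=((b[...,0]-b[...,2]>60)&(b[...,0]>90)&(b[...,1]<b[...,0]*.75)).astype(np.uint8)
    n,l,st,ce=cv2.connectedComponentsWithStats(m);c=proj(k,[g-[75,0,30]])[0]
    i=min((i for i in range(1,n) if st[i,4]>300),key=lambda i:np.hypot(*(ce[i]-c)))
    m=cv2.morphologyEx((l==i).astype(np.float32),cv2.MORPH_CLOSE,np.ones((9,9)));P=parts(-20)[:2]
    def org(v):
        pv=T([(75,0,50)],0,0,w,0,v[0]/10)[0];return g-pv+[0,0,v[1]*10]
    f=lambda v:np.abs(sil(k,P,*org(v)[:2],w,org(v)[2],v[0]/10)-m).sum()
    r=min((minimize(f,[p,0],method="Nelder-Mead",options=dict(initial_simplex=[[p,0],[p+1,0],[p,.5]])) for p in(0,2,4,7)),key=lambda r:r.fun)
    v=r.x;o=org(v);q=lambda p:np.round(T([p],*o[:2],w,o[2],v[0]/10)[0])
    print("grip",np.round(g,1),"nose-down deg",round(np.degrees(v[0]/10),1),"slip",round(v[1]*10,1),"lip",q((-55,0,0)),"tail",q((97,0,0)),"res",r.fun,m.sum())
E
python3 -c "
from pose import *
est('l2')"
```

```text
grip [589.8 -31.5  62.3] nose-down deg 0.9 slip -0.5 lip [461. -44.  10.] tail [613. -29.  12.] res 85.75 2562.0
```

>>> jog_arm --plan '[[[0, 0, 0, -0.008, 0], [0, 0, 0, -0.008, 0], [0, 0, 0, -0.007, 0], [0, 0, -0.007, 0, 0], [0, -0.002, -0.013, 0, 0], [0, -0.002, -0.018, 0, 0], [0, -0.002, -0.02, 0, 0], [0, -0.002, -0.02, 0, 0]]]'

```text
time_s: 5.92
position: [605.3, -110.1, 249.1]
ee_rot: [[-0.996, -0.095, -0.0], [-0.095, 0.996, -0.0], [0.0, -0.0, -1.0]]
ft_force: [0.8, 0.0, -1.7]
finger_gap: 13.8
grasp_force: 50.0
```

>>> jog_arm --plan '[[[0, -0.002, -0.02, 0, 0], [0, -0.002, -0.02, 0, 0], [0, -0.001, -0.02, 0, 0], [0, 0, -0.018, 0, 0], [0, 0, -0.013, 0, 0], [0, 0, -0.0086, 0, 0], [0, 0, 0, 0, 0], [0, 0, 0, 0, 0]]]'

```text
time_s: 6.58
position: [619.4, -207.2, 249.0]
ee_rot: [[-0.996, -0.094, -0.001], [-0.094, 0.996, 0.001], [0.0, 0.001, -1.0]]
ft_force: [-0.9, 0.5, -2.3]
finger_gap: 13.5
grasp_force: 50.0
```

```bash
python3 -c "
from pose import *
est('l3')"
```

```text
grip [ 619.4 -207.2   85. ] nose-down deg 0.9 slip -0.3 lip [ 491. -219.   33.] tail [ 642. -205.   35.] res 949.1875 3652.0
```

>>> jog_arm --plan '[[[0, 0, 0, 0, 0], [0, 0, 0, 0, 0], [0, 0, 0, 0, 0], [0, 0, 0, 0, 0]]]' --squeeze 10

```text
time_s: 6.97
position: [619.7, -206.4, 249.3]
ee_rot: [[-0.995, -0.095, 0.0], [-0.095, 0.995, 0.0], [-0.0, 0.0, -1.0]]
ft_force: [-0.3, 0.2, -2.7]
finger_gap: 13.9
grasp_force: 10.0
```

```bash
python3 -c "
from pose import *
est('l4')"
```

```text
grip [ 619.7 -206.4   85.3] nose-down deg 1.4 slip -0.2 lip [ 492. -219.   32.] tail [ 643. -204.   36.] res 1008.125 3601.0
```

>>> jog_arm --plan '[[[0, 0, 0, 0, 0], [0, 0, 0, 0, 0], [0, 0, 0, 0, 0]]]' --squeeze 6

```text
time_s: 7.27
position: [619.6, -206.9, 249.3]
ee_rot: [[-0.996, -0.094, -0.0], [-0.094, 0.996, 0.0], [0.0, 0.0, -1.0]]
ft_force: [-1.1, -0.0, -1.1]
finger_gap: 14.0
grasp_force: 6.0
```

```bash
python3 -c "
from pose import *
est('l5')"
```

```text
grip [ 619.6 -206.9   85.3] nose-down deg 12.5 slip -2.2 lip [ 504. -218.    6.] tail [ 652. -204.   39.] res 1110.8125 3281.0
```

The scoop pivots in the pads at 6 N, and the lip is now just inside the dish. Next I'll raise and advance the handle to tip it further.

>>> jog_arm --plan '[[[0, 0.002, 0, -0.004, 0], [0, 0.003, 0, -0.005, 0], [0, 0.003, 0, -0.005, 0], [0, 0.004, 0, -0.005, 0], [0, 0.004, 0, -0.004, 0], [0, 0, 0, 0, 0], [0, 0, 0, 0, 0]]]'

```text
time_s: 7.9
position: [603.6, -208.7, 272.9]
ee_rot: [[-0.996, -0.094, 0.001], [-0.094, 0.996, -0.0], [-0.001, -0.001, -1.0]]
ft_force: [-0.1, -0.1, -1.9]
finger_gap: 13.7
grasp_force: 6.0
```

```bash
python3 -c "
from pose import *
est('l6')"
```

```text
grip [ 603.6 -208.7  108.9] nose-down deg 18.1 slip -3.2 lip [ 496. -219.   18.] tail [ 640. -205.   65.] res 1248.6875 3277.0
```

>>> jog_arm --plan '[[[0, 0, 0, 0, 0], [0, 0, 0, 0, 0], [0, 0, 0, 0, 0]]]' --squeeze 5

```text
time_s: 8.2
position: [603.7, -208.5, 271.8]
ee_rot: [[-0.996, -0.095, -0.0], [-0.095, 0.996, 0.0], [0.0, 0.0, -1.0]]
ft_force: [-0.2, -0.2, -1.8]
finger_gap: 14.2
grasp_force: 5.0
```

```bash
python3 -c "
from pose import *
est('l7')
a=cv2.imread('pics/l7.png')[220:420,230:430];cv2.imwrite('pics/l7c.png',cv2.resize(a,(600,600),interpolation=2))"
```

```text
grip [ 603.7 -208.5  107.8] nose-down deg 24.1 slip -4.2 lip [ 506. -218.    5.] tail [ 644. -205.   67.] res 365.6875 4016.0
```

View pics/l7c.png

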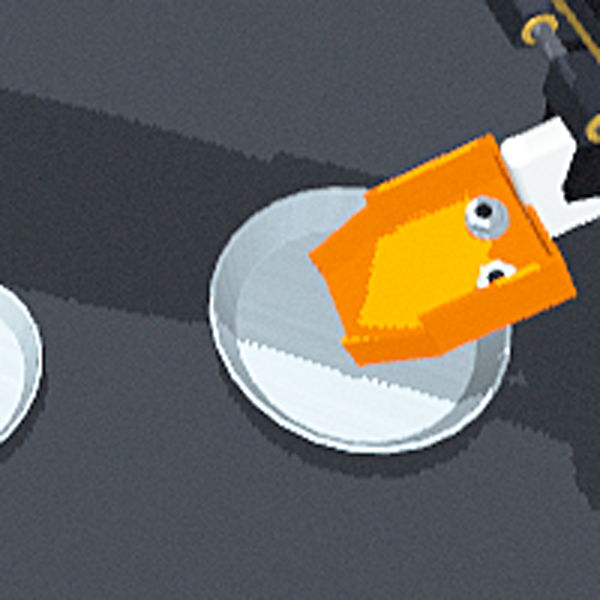

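The scoop is tipped 24°, with the lip in the dish and both nuts still at the rear, at (485,213) and (495,273) in the crop. I'll keep going.

>>> jog_arm --plan '[[[0, 0.003, 0, -0.004, 0], [0, 0.004, 0, -0.004, 0], [0, 0.004, 0, -0.004, 0], [0, 0.004, 0, -0.004, 0], [0, 0.005, 0, -0.004, 0], [0, 0.005, 0, -0.004, 0], [0, 0.005, 0, -0.004, 0], [0, 0, 0, 0, 0]]]'

```text
time_s: 8.92
position: [573.2, -211.7, 301.5]
ee_rot: [[-0.996, -0.094, 0.001], [-0.094, 0.996, -0.001], [-0.001, -0.001, -1.0]]
ft_force: [-0.2, 0.1, -1.6]
finger_gap: 13.8
grasp_force: 5.0
```

>>> jog_arm --plan '[[[0, 0, 0, 0, 0], [0, 0, 0, 0, 0], [0, 0, 0, 0, 0]]]'

```text
time_s: 9.17
position: [573.9, -211.3, 300.0]
ee_rot: [[-0.996, -0.094, -0.0], [-0.094, 0.996, 0.0], [0.0, 0.0, -1.0]]
ft_force: [0.0, 0.2, -2.3]
finger_gap: 13.8
grasp_force: 5.0
```

```bash
python3 -c "
from pose import *
est('l8')
for d in arm.boxes_of('nut_a','side'): print(d['p'],np.round(d['xyz']))"
```

```text
grip [ 573.9 -211.3  136. ] nose-down deg 26.3 slip -4.4 lip [ 480. -220.   29.] tail [ 616. -207.   97.] res 360.375 4251.0
0.69 [ 541. -202.   81.]
0.59 [ 535. -231.   75.]
```

>>> jog_arm --plan '[[[0, 0, 0, 0, 0], [0, 0, 0, 0, 0], [0, 0, 0, 0, 0]]]' --squeeze 4.2

```text
time_s: 9.52
position: [573.9, -211.3, 300.0]
ee_rot: [[-0.996, -0.095, -0.0], [-0.095, 0.996, 0.0], [0.0, 0.0, -1.0]]
ft_force: [1.0, -0.2, -2.6]
finger_gap: 13.9
grasp_force: 4.2
```

```bash
python3 -c "
from pose import *
est('l9')
for d in arm.boxes_of('nut_a','side'): print(d['p'],np.round(d['xyz']))"
```

```text
grip [ 573.9 -211.3  136. ] nose-down deg 26.4 slip -5.1 lip [ 480. -220.   28.] tail [ 616. -207.   96.] res 365.9375 4260.0
0.57 [ 542. -205.   82.]
0.44 [ 536. -229.   74.]
```

>>> jog_arm --plan '[[[0, 0, 0, 0, 0], [0, 0, 0, 0, 0]]]' --squeeze 3.5

```text
time_s: 9.78
position: [573.8, -211.4, 300.2]
ee_rot: [[-0.996, -0.094, -0.0], [-0.094, 0.996, 0.0], [0.0, 0.0, -1.0]]
ft_force: [0.3, 0.0, -2.2]
finger_gap: 14.0
grasp_force: 3.5
```

```bash
python3 -c "
from pose import *
est('l10')
for d in arm.boxes_of('nut_a','side'): print(d['p'],np.round(d['xyz']))"
```

```text
grip [ 573.8 -211.4  136.2] nose-down deg 34.3 slip -6.4 lip [ 495. -219.   15.] tail [ 620. -207.  101.] res 527.75 4001.0
0.55 [ 545. -203.   76.]
```

>>> jog_arm --plan '[[[0, 0, 0, 0, 0], [0, 0, 0, 0, 0]]]' --squeeze 3.3

```text
time_s: 10.05
position: [573.9, -211.4, 300.4]
ee_rot: [[-0.996, -0.094, 0.0], [-0.094, 0.996, -0.0], [-0.0, -0.0, -1.0]]
ft_force: [0.4, 1.0, -1.5]
finger_gap: 14.2
grasp_force: 3.3
```

```bash
python3 -c "
from pose import *
est('l11')
for d in arm.boxes_of('nut_a','side'): print(d['p'],np.round(d['xyz']))
a=cv2.imread('pics/l11.png')[220:420,230:430];cv2.imwrite('pics/l11c.png',cv2.resize(a,(600,600),interpolation=2))"
```

```text
grip [ 573.9 -211.4  136.4] nose-down deg 44.8 slip -8.3 lip [ 517. -217.    1.] tail [ 625. -207.  108.] res 766.1875 3609.0
0.5 [ 509. -208.   27.]
```

View pics/l11c.png

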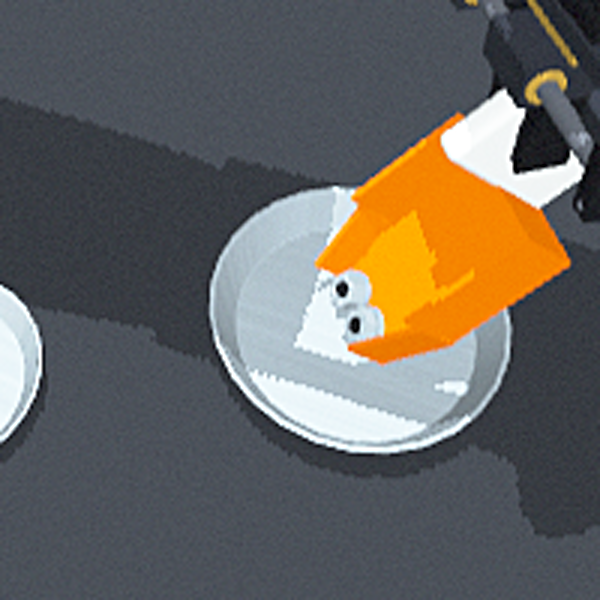

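The nuts are leaving over the lip at crop (343,288) and (355,325). I'll let them settle with a firmer grip.

>>> jog_arm --plan '[[[0, 0, 0, 0, 0], [0, 0, 0, 0, 0], [0, 0, 0, 0, 0], [0, 0, 0, 0, 0], [0, 0, 0, 0, 0], [0, 0, 0, 0, 0]]]' --squeeze 40

```text
time_s: 10.65
position: [573.9, -211.4, 300.3]
ee_rot: [[-0.996, -0.094, 0.0], [-0.094, 0.996, -0.0], [-0.0, -0.0, -1.0]]
ft_force: [0.6, 0.5, -0.5]
finger_gap: 13.7
grasp_force: 40.0
```

>>> jog_arm --plan '[[[0, -0.003, 0, -0.002, 0], [0, -0.003, 0, -0.002, 0], [0, -0.003, 0, -0.002, 0], [0, 0, 0, 0, 0], [0, 0, 0, 0, 0]]]'

```text
time_s: 11.07
position: [583.1, -210.5, 306.4]
ee_rot: [[-0.996, -0.095, 0.0], [-0.095, 0.996, -0.0], [-0.0, -0.0, -1.0]]
ft_force: [0.4, -0.0, -1.0]
finger_gap: 13.8
grasp_force: 40.0
```

```bash
python3 -c "
from pose import *
est('l12')
for d in arm.boxes_of('nut_a','side'): print(d['p'],np.round(d['xyz']))
a=cv2.imread('pics/l12.png')[220:420,230:430];cv2.imwrite('pics/l12c.png',cv2.resize(a,(600,600),interpolation=2))"
```

```text
grip [ 583.1 -210.5  142.4] nose-down deg 45.0 slip -7.8 lip [ 527. -216.    7.] tail [ 634. -206.  115.] res 575.0625 3876.0
0.66 [ 485. -209.   17.]
0.43 [ 490. -229.   12.]
```

View pics/l12c.png

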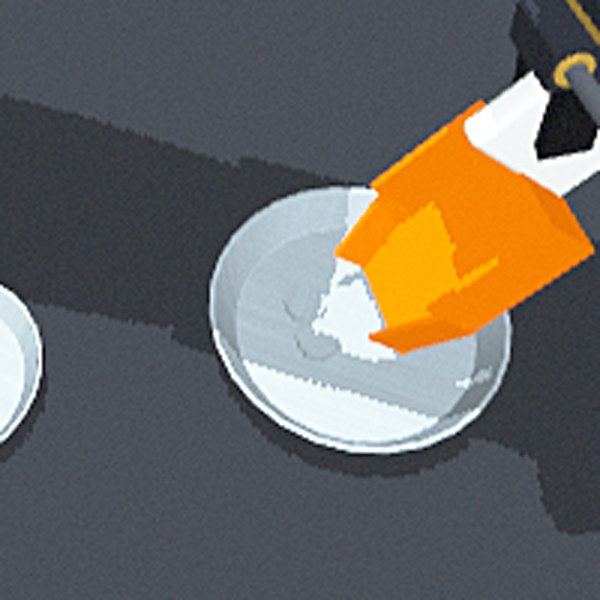

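Both nuts lie in the dish at crop (295,305) and (318,343), and the scoop is empty. I'll lift it clear and carry it back over free mat.

>>> jog_arm --plan '[[[0, 0, 0, -0.008, 0], [0, 0, 0, -0.014, 0], [0, 0, 0, -0.014, 0], [0, 0.002, 0.015, 0, 0], [0, 0.004, 0.025, 0, 0], [0, 0.005, 0.03, 0, 0], [0, 0.005, 0.03, 0, 0], [0, 0.005, 0.03, 0, 0]]]'

```text
time_s: 11.83
position: [548.9, -81.3, 343.2]
ee_rot: [[-0.996, -0.094, 0.001], [-0.094, 0.996, 0.0], [-0.001, -0.0, -1.0]]
ft_force: [-0.4, 0.1, -1.8]
finger_gap: 13.4
grasp_force: 40.0
```

>>> jog_arm --plan '[[[0, 0.003, 0.025, 0, 0], [0, 0, 0.015, 0, 0], [0, 0, 0.005, 0, 0], [0, 0, 0, 0.015, 0], [0, 0, 0, 0.012, 0], [0, 0, 0, 0.007, 0], [0, 0, 0, 0, 0], [0, 0, 0, 0, 0]]]'

```text
time_s: 12.5
position: [542.1, -39.0, 307.6]
ee_rot: [[-0.996, -0.094, -0.002], [-0.094, 0.996, 0.0], [0.002, 0.0, -1.0]]
ft_force: [0.1, 0.0, -1.2]
finger_gap: 13.7
grasp_force: 40.0
```

```bash
python3 -c "
from pose import *
est('l13')"
```

```text
grip [542.1 -39.  143.6] nose-down deg 43.8 slip -9.1 lip [483. -45.   8.] tail [592. -34. 114.] res 304.625 2331.0
```

>>> jog_arm --plan '[[[0, 0, 0, 0.004, 0], [0, -0.001, 0, 0.004, 0], [0, -0.006, 0, 0.004, 0], [0, -0.007, 0, 0.004, 0], [0, -0.008, 0, 0.004, 0], [0, -0.008, 0, 0.004, 0], [0, -0.008, 0, 0.004, 0], [0, 0, 0, 0, 0]]]' --squeeze 7

```text
time_s: 13.22
position: [581.6, -34.8, 279.3]
ee_rot: [[-0.996, -0.095, 0.0], [-0.095, 0.996, 0.0], [-0.0, 0.0, -1.0]]
ft_force: [0.0, -0.3, -2.1]
finger_gap: 14.1
grasp_force: 7.0
```

```bash
python3 -c "
from pose import *
est('l14')"
```

```text
grip [581.6 -34.8 115.3] nose-down deg 30.5 slip -8.1 lip [495. -43.  -2.] tail [626. -31.  75.] res 147.4375 2444.0
```

Rotating back as planned. Next is 30° to about 10°.

>>> jog_arm --plan '[[[0, -0.005, 0, 0.005, 0], [0, -0.005, 0, 0.005, 0], [0, -0.005, 0, 0.006, 0], [0, -0.005, 0, 0.006, 0], [0, -0.004, 0, 0.006, 0], [0, -0.004, 0, 0.006, 0], [0, -0.004, 0, 0.004, 0], [0, 0, 0, 0, 0]]]'

```text
time_s: 13.93
position: [611.9, -31.9, 240.4]
ee_rot: [[-0.996, -0.095, -0.003], [-0.095, 0.996, 0.0], [0.003, 0.001, -1.0]]
ft_force: [0.0, -0.2, -2.3]
finger_gap: 13.7
grasp_force: 7.0
```

```bash
python3 -c "
from pose import *
est('l15')"
```

```text
grip [611.9 -31.9  76.4] nose-down deg 10.5 slip -6.1 lip [494. -43.  -2.] tail [642. -29.  25.] res 89.4375 2536.0
```

>>> jog_arm --plan '[[[0, -0.002, 0, 0.005, 0], [0, -0.002, 0, 0.005, 0], [0, -0.002, 0, 0.004, 0], [0, -0.001, 0, 0.003, 0], [0, 0, 0, 0.002, 0], [0, 0, 0, 0.002, 0], [0, 0, 0, 0, 0], [0, 0, 0, 0, 0]]]' --squeeze 5

```text
time_s: 14.65
position: [618.8, -31.3, 221.0]
ee_rot: [[-0.996, -0.094, -0.001], [-0.094, 0.996, 0.0], [0.001, 0.0, -1.0]]
ft_force: [0.6, -0.0, -1.8]
finger_gap: 14.1
grasp_force: 5.0
```

```bash
python3 -c "
from pose import *
est('l16')"
```

```text
grip [618.8 -31.3  57. ] nose-down deg 2.6 slip -4.6 lip [492. -43.  -4.] tail [643. -29.   3.] res 92.625 2515.0
```

>>> jog_arm --plan '[[[0, 0, 0, 0.002, 0], [0, 0, 0, 0.002, 0], [0, 0, 0, 0, 0], [0.3, 0, 0, 0, 0], [0.6, 0, 0, 0, 0], [1, 0, 0, 0, 0], [1, 0, 0, 0, 0], [1, 0, 0, 0, 0]]]'

```text
time_s: 15.37
position: [618.9, -31.3, 217.1]
ee_rot: [[-0.996, -0.094, -0.0], [-0.094, 0.996, -0.0], [0.0, 0.0, -1.0]]
ft_force: [0.4, 0.1, -0.8]
finger_gap: 39.9
grasp_force: 0.0
```

>>> jog_arm --plan '[[[1, 0, 0, 0, 0], [1, 0, 0, 0, 0], [1, 0, 0, 0, 0], [1, 0, 0, 0, 0], [1, 0, 0, -0.01, 0], [1, 0, 0, -0.02, 0], [1, 0, 0, -0.03, 0], [1, 0, 0, -0.03, 0]]]'

```text
time_s: 16.03
position: [618.5, -31.2, 307.9]
ee_rot: [[-0.996, -0.094, -0.002], [-0.094, 0.996, 0.0], [0.002, 0.001, -1.0]]
ft_force: [1.0, -0.8, -0.2]
finger_gap: 85.4
grasp_force: 0.0
```

>>> jog_arm --plan '[[[1, 0, 0, -0.03, 0], [1, 0, 0, -0.03, 0], [1, 0, 0.02, -0.03, 0], [1, 0, 0.03, 0, 0], [1, 0, 0.03, 0, 0], [1, 0, 0.03, 0, 0], [1, 0, 0.03, 0, 0], [1, 0, 0.03, 0, 0]]]'

```text
time_s: 16.7
position: [602.5, 139.3, 398.4]
ee_rot: [[-0.996, -0.094, 0.001], [-0.094, 0.996, 0.0], [-0.001, -0.0, -1.0]]
ft_force: [1.2, 0.5, -0.0]
finger_gap: 86.9
grasp_force: 0.0
```

```bash
python3 -c "
from fit import *
im=arm.capture('side')[:,:,::-1]
for n in ('nut_a','dish','scoop'):
  for d in arm.boxes_of(n,'side'): print(n,round(d['p'],2),np.round(d['xyz']))
cv2.imwrite('pics/f.png',cv2.resize(im[180:390,260:540],(800,600),interpolation=2))"
```

```text
nut_a 0.66 [ 488. -229.   11.]
nut_a 0.43 [ 484. -207.   19.]
dish 0.88 [ 521. -216.    7.]
dish 0.77 [ 309. -218.    7.]
scoop 0.81 [340. 188.  24.]
scoop 0.62 [566. -35.  17.]
scoop 0.51 [ 516. -219.    9.]
```

View pics/f.png

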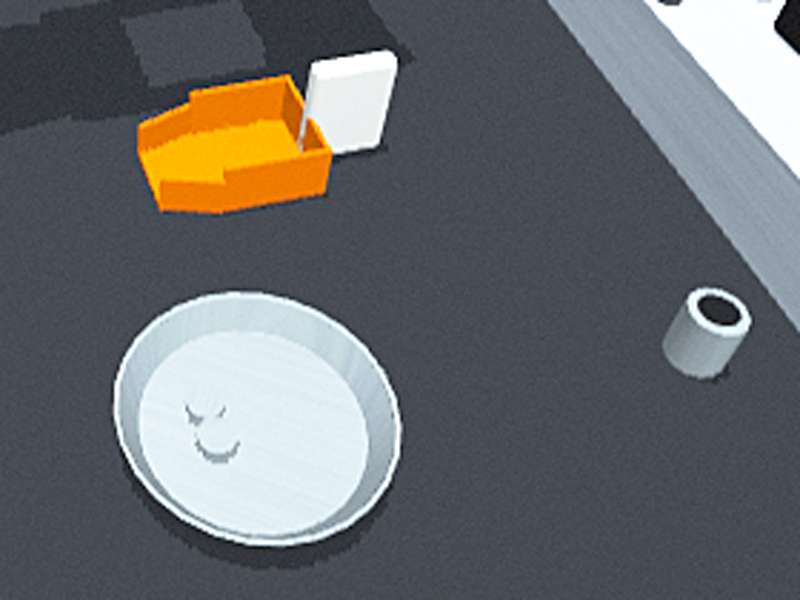

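The scoop stands upright and empty at (235,145), and the two nuts lie in the steel dish at (205,410) and (217,445). I'm handing the job in.

```bash
python3 -c "
from cell import arm
print(arm.close_job())"
```

```text
the job is handed in; nothing more can be done
None
```

I handed the job in: both nuts lie in the large steel dish, and the scoop stands upright and empty on the mat with the arm clear. The hand-in call returned no verdict, so this rests on the last picture and the detector positions.

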